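# Lock the wire spool on the pay-off stand

### The job

Lock the copper wire spool down on its stand: take the steel clamp by its cross-bar, lower its plug into the collar in the middle of the spool so that its ramps pass between the three lugs, and turn it clockwise until the ramps cam tight. Tighten by feel - how far it has to turn differs from one spool to the next - until turning it further takes about 0.7 N m (roughly 11 N pushed near an end of the bar), no harder, or the spool is crushed; then let go. Leave the other things on the bench alone.

Things in the scene. Friction and masses are not known exactly. Their poses are not given: they have to be found in the camera images.
- stand: Fixed pay-off stand: round grey base, 210 mm across, 22 mm high; origin at its underside's centre, z up. In its middle an upright steel collar, bore 64 mm, rim 90 mm above the bench, with three inward lugs at 0, 120 and 240 degrees counter-clockwise (seen from above) from the stand's x axis; on the base's rim a bolt head lies in line with each lug.
- collar_mouth (a point): Centre of the collar's mouth, 90 mm above the bench, on the stand's axis. The lugs are round studs 8 mm thick, reaching inward to 23 mm from the axis; their middles lie about 80 mm above the bench, but up to 3.3 mm higher or lower from one episode to the next, which is not measured. The collar is open down to 42 mm above the bench.
- spool: The wire spool around the collar, coaxial with it: black flanges 170 mm across, copper winding, 66 mm high, bore 84 mm. Origin at its underside's centre, 29 mm above the bench. It does not turn; it rests on a stiff spring (25 N per mm) and gives downwards. More than 50 N on it from the clamp crushes it.
- spool_face (a point): Fixed point on the stand's axis at the height of the unpressed spool's upper face, 95 mm above the bench; axes as the stand's.
- clamp_bar (a point): Centre of the cross-bar of the loose steel clamp (0.3 to 0.6 kg), the part to take. The bar lies along this x axis: 150 mm long, 14 mm thick, 22 mm high, z up; a small round button sits on top of its +x end. Its stem (26 mm across) stands on a disc 106 mm across whose top is 33 mm below the bar's centre. Seated but not yet tight, this point is 138 mm above the bench. The bar can also be pushed sideways near an end.
- clamp: The same clamp; origin at the centre of its plug's foot, 81 mm below the bar's centre, axes as clamp_bar. It starts upright on this foot. Plug 40 mm across, with three ramps out to 30 mm. The gaps between ramps, 46 degrees wide, centre at 0, 120 and 240 degrees from its x axis: it drops in with these over the lugs within 9 degrees, so at the stand's yaw or 120 degrees either way.
- clamp_face (a point): On the clamp's axis, 43 mm below the bar's centre: plane of the three bosses under the disc (46 mm from the axis) that bear on the spool. Ramps rise 0.15 mm per degree up to an end stop: turned clockwise from mid-gap they meet the lugs after 20 to 75 degrees and are tight 8 to 18 degrees on; friction (oiled, about 0.35, varies by a sixth) then holds them. Rightly tight, the spool carries about 25 N.
- bobbin: Bystander: empty black bobbin, 66 mm across, 60 mm high, loose on the bench; origin at the centre of its underside.
- oiler: Bystander: white oil bottle with black cap, 48 mm across, 105 mm high, loose; origin at the centre of its underside.
- tape: Bystander: paper tape roll lying flat, 80 mm across, 24 mm high, loose; origin at the centre of its underside.
- coil: Bystander: small wound bobbin, 60 mm across, 50 mm high, loose; origin at the centre of its underside.
- wrench: Bystander: steel wrench lying on the bench, loose.
- screwdriver: Bystander: screwdriver lying on the bench, loose.

How it is judged (in metres and radians):
On the way, in this order (a step that is already met when the one before it is completed fails the run):
1. the clamp is lifted off the bench by at least 30 mm (height (world z) of clamp above 0.03 m), for 0.1 s.
2. the clamp's plug is down in the collar, its bosses on the spool's face and upright (distance between clamp_face and spool_face below 0.005 m and angle between clamp's own z axis and vertical below 0.06 rad and contact force between clamp and spool above 1 N), for 0.2 s.
At the end, for the whole second after the job is handed in: The clamp sits in the collar, centred within 4 mm and upright within about 3 degrees, its bosses on the spool's face, let go and at rest, and by itself presses the spool with 13 to 38 N (ramps cammed tight under the lugs) (horizontal distance between clamp_face and spool_face below 0.004 m and distance between clamp_face and spool_face below 0.006 m and angle between clamp's own z axis and vertical below 0.06 rad and contact force between clamp and spool between 13 and 38 N and linear speed of clamp below 0.01 m/s and angular speed of clamp below 0.05 rad/s); the robot touches nothing.
It fails at once if the spool is crushed: more than 50 N between clamp and spool (contact force between clamp and spool above 50 N).
It fails at once if a bystander is pushed more than 30 mm or tipped over (distance of any of bobbin, oiler, tape, coil, wrench, screwdriver from where it was at the start of the episode above 0.03 m or angle between any of bobbin, oiler, coil's own z axis and vertical above 0.8 rad).
It also fails if it takes over 67 s, if anything falls off the work surface, if the arm or the gripper's body presses on something with over 40 N, if the wrist force passes 120 N, or if a joint passes its speed limit or range.

### The arm

A 7-joint arm with a two-finger parallel gripper is mounted at the origin on the work surface. World frame = base frame: x ahead of the robot, y to its left, z up, the work surface at z = 0. Lengths are in mm, angles in rad, forces in N, time in s.
With the tool pointing down it reaches from about 400 to 850 mm from the base axis. Payload 4.5 kg.
Tool frame: the origin (TCP) lies midway between the tips of the shut fingers; the grasp point (between the pads) lies 19 mm behind it; x points along the fingers, y is the direction in which the jaws open and shut, and the axes are right-handed (so a half turn about x gives the same grasp; the last joint's range is limited). The gripper opens to 88 mm and grips with 3 to 60 N. Pads are 18 mm wide; open, the fingers measure 123 mm over their backs; the gripper's body (75 mm by 187 mm) begins 45 mm behind the grasp point.
Start: joints at [-1.096, 0.689, -0.195, 1.565, 0.157, 0.902, -0.215], TCP at [266.649, 565.289, 238.743] pointing down, gripper open.
Joint ranges: [-3.01, 3.01], [-0.46, 2.08], [-1.47, 1.51], [0.13, 2.56], [-1, 4.14], [0.04, 2.09], [-2.66, 2.66]. Speed limits (rad/s): [2.57, 2.57, 3.14, 3.14, 3.14, 3.14, 3.14].

### API

Orientations are given as [roll, pitch, yaw] about the fixed x, y, z axes, in that order (R = Rz(yaw) Ry(pitch) Rx(roll)).
In Python, from station import * gives the robot as it stands. Calls block until the motion is done:
- move_to(position, orientation): joint-space move of the TCP to a pose.
- line_to(position, rot=None, vel=150): straight line of the TCP; rot=None keeps the orientation; vel is the mean speed in mm/s.
- goto_joints(angles): joint-space move.
- release() and close(): open the fingers fully, or close them until they stop; the grip force is fixed at half the most.
- pause(seconds).
- inverse_kinematics(position, orientation): joint angles nearest the present ones, or None.
- capture(name): name is "side" or "top" or "wrist"; returns the picture (420x560x3 uint8, red, green, blue); there is no depth.
- camera_params(name): a dict with "camera_matrix" (3x3 intrinsics, pixels), "k1" (the pictures are not rectified: a ray, as slopes to the right and down, at radius r is drawn at 1 + k1 r^2 times it, then the intrinsics apply), "R" (3x3) and "t" (3): a world point X has camera coordinates R X + t. Camera axes: x right, y down, z forward; pixel columns grow to the right and rows downward; lengths in mm; the calibration is good to about 2 mm. A picture is of the moment at which its call begins: read the wrist's pose just before it. camera_params takes no time and is no camera call; for the wrist camera it gives the pose at the moment of the call.
A pose or a line that the arm cannot do raises PlanningError and nothing moves.
- close_job(): hands the job in, once; it reports no verdict.
Readings, each from a call of its own:
- current_time(): time.
- current_q(): joint angles.
- current_joint_vel(): joint speeds.
- current_joint_torque(): joint torques, N m.
- current_tcp_pos(): TCP position.
- current_tcp_rot(): TCP orientation.
- current_ft_force(): force on the tool from outside, world axes, zero at the start.
- current_ft_torque(): the same for the moment, N m.
- current_finger_gap(): finger opening in mm.
Only numpy, scipy, OpenCV 4.12 (cv2) and the standard library are available. Lean on these libraries where they do the work, as an engineer would, in place of code of your own. Each camera call takes 0.05 s, during which the arm holds its last target.

## Working session

There is one attempt and no reset: what is moved stays moved. The work goes in short steps, each a Python script; the robot and the scene stay as the last script left them, time stands still between calls to the robot, and variables do not carry over. Pictures are saved under pics/ and viewed, and the job is handed in when it is done.

```bash
ls; mkdir -p pics; python3 - <<'E'
from station import *
import cv2
for n in("side","top","wrist"):
    p=camera_params(n); print(n,p)
    cv2.imwrite(f"pics/{n}0.png",capture(n)[:,:,::-1])
print(current_time(),current_tcp_pos(),current_tcp_rot(),current_ft_force(),current_ft_torque())
E
```

```text
pics
side {'camera_matrix': array([[462.9569624 ,   0.        , 283.12054891],
       [  0.        , 462.9569624 , 213.40512707],
       [  0.        ,   0.        ,   1.        ]]), 'k1': -0.07776487847532572, 'R': array([[ 0.89872974, -0.43829288, -0.01357191],
       [-0.24325713, -0.47257507, -0.84705299],
       [ 0.36484355,  0.76457318, -0.53133514]]), 't': array([-519.21987052,  229.02906016, 1106.66213904])}
top {'camera_matrix': array([[490.1399106 ,   0.        , 281.57443725],
       [  0.        , 490.1399106 , 207.80238709],
       [  0.        ,   0.        ,   1.        ]]), 'k1': -0.15864942829746512, 'R': array([[-0.00833634, -0.99996385,  0.00167686],
       [-0.99467828,  0.00812004, -0.10270921],
       [ 0.10269188, -0.00252415, -0.99471001]]), 't': array([  17.63783864,  574.8377323 , 1075.67964202])}
wrist {'camera_matrix': array([[376.58102109,   0.        , 279.69216813],
       [  0.        , 376.58102109, 208.89164187],
       [  0.        ,   0.        ,   1.        ]]), 'k1': -0.06550635522596926, 'R': array([[ 0.42727957,  0.90411807, -0.00163629],
       [ 0.86145805, -0.40656805,  0.30429008],
       [ 0.27444889, -0.13142653, -0.95257801]]), 't': array([-622.73941472,  -40.93632157,  390.98254213])}
0.15 [266.49139269 564.85957551 238.11995334] [-1.50687041  1.56949943 -1.94761523] [-0.63449996  0.1813224  -0.44026735] [ 0.07506795  0.02185422 -0.04353048]
```

View pics/top0.png

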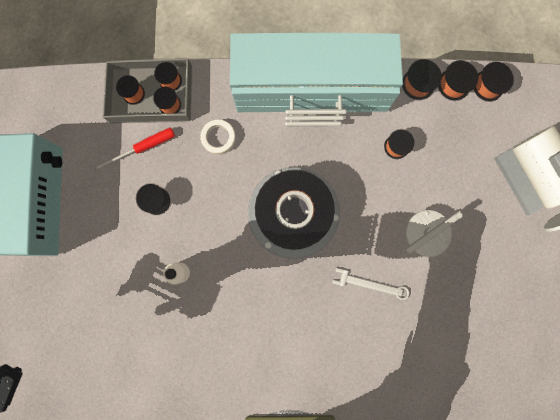

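View pics/side0.png

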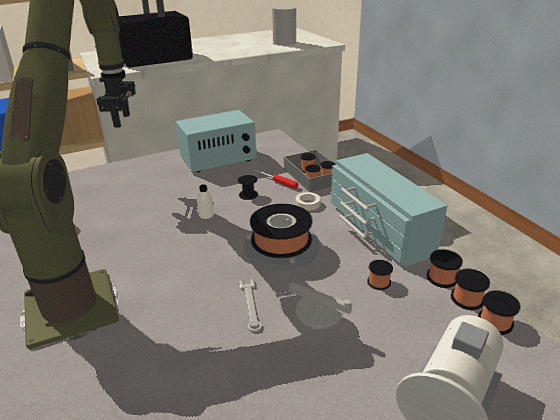

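View pics/wrist0.png

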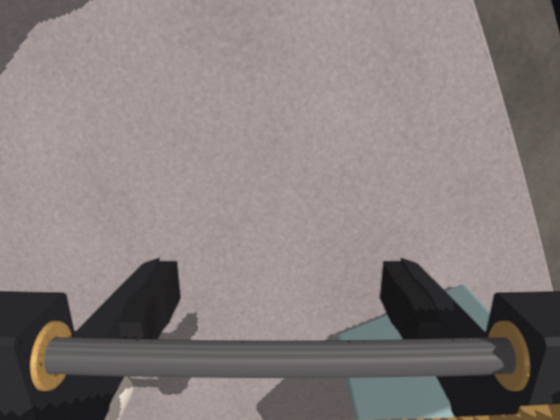

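The top view shows the stand near (293,212), the clamp near (430,232) with its bar running up to the right, and the oiler, bobbin, tape, coil and wrench around them. I'll zoom in on the stand and clamp.

```bash
cat > h.py <<'E'
import numpy as np, cv2
from station import *
def ray(P,uv):
    K=P["camera_matrix"]; d=cv2.undistortPoints(np.array([[uv]],float),K,np.array([P["k1"],0,0,0,0.]))[0,0]
    R=np.array(P["R"]);t=np.array(P["t"])
    return -R.T@t, R.T@np.array([d[0],d[1],1])
def onplane(P,uv,z):
    o,d=ray(P,uv); return o+d*(z-o[2])/d[2]
def proj(P,X):
    return cv2.projectPoints(np.array([X],float),cv2.Rodrigues(np.array(P["R"]))[0],np.array(P["t"],float),P["camera_matrix"],np.array([P["k1"],0,0,0,0.]))[0][0,0]
E
python3 - <<'E'
import cv2
a=cv2.imread('pics/top0.png')
l=cv2.resize(a[155:275,235:355],None,fx=4,fy=4,interpolation=cv2.INTER_CUBIC)
r=cv2.resize(a[190:270,395:495],None,fx=4,fy=4,interpolation=cv2.INTER_CUBIC)
cv2.imwrite('pics/topz.png',l);cv2.imwrite('pics/topc.png',r)
b=cv2.imread('pics/side0.png')
cv2.imwrite('pics/sidez.png',cv2.resize(b[195:340,230:380],None,fx=4,fy=4,interpolation=cv2.INTER_CUBIC))
E
```

```text
(no output)
```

View pics/topz.png

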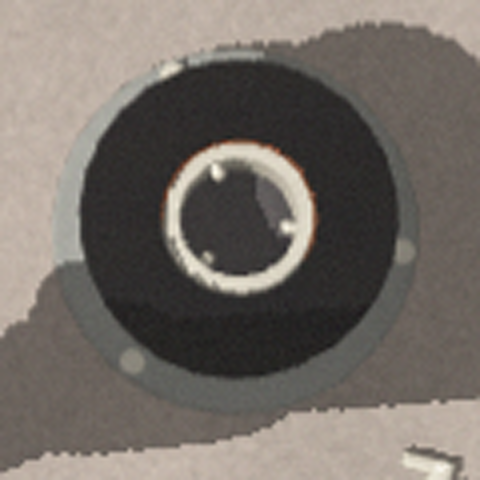

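View pics/topc.png

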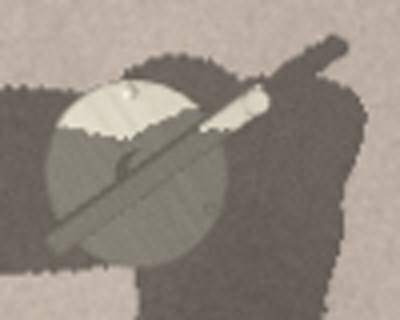

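View pics/sidez.png

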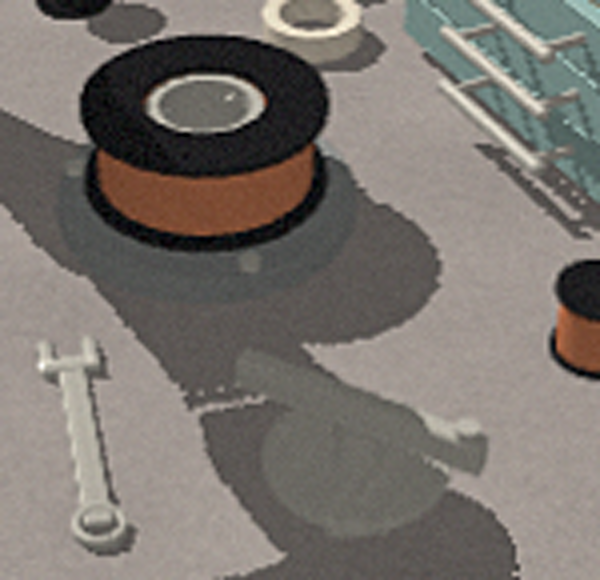

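```bash
python3 - <<'E'
from h import *
P=camera_params("top")
z=lambda p:(235+(p[0]+.5)/4-.5,155+(p[1]+.5)/4-.5)
c=lambda p:(395+(p[0]+.5)/4-.5,190+(p[1]+.5)/4-.5)
B=[onplane(P,z(p),26) for p in[(170,69),(403,251),(132,361)]]
# centre from bolts: fit circle centre via equilateral mean
ctr=np.mean(B,0); print("bolts",np.round(B,1),"mean",ctr.round(1))
for b in B: print(np.linalg.norm((b-ctr)[:2]),np.degrees(np.arctan2(*(b-ctr)[1::-1])))
img=cv2.imread('pics/top0.png')
# spool flange: dark mask
g=img.max(2).astype(np.uint8); m=(g<48).astype(np.uint8)
m[:, :240]=0;m[:,350:]=0;m[:150]=0;m[275:]=0
cs,_=cv2.findContours(m,cv2.RETR_EXTERNAL,cv2.CHAIN_APPROX_NONE); k=max(cs,key=cv2.contourArea)
pts=np.array([onplane(P,p[0],95)[:2] for p in k])
A=np.c_[2*pts,np.ones(len(pts))];s=np.linalg.lstsq(A,(pts**2).sum(1),rcond=None)[0]
print("flange",s[:2],np.sqrt(s[2]+s[0]**2+s[1]**2))
for p in[(165,218),(315,215),(240,142),(240,294)]: print("rim",onplane(P,z(p),90).round(1))
L=[onplane(P,z(p),80) for p in[(216,172),(288,228),(208,258)]];print("lug",[(np.degrees(np.arctan2(*(l-np.r_[s[:2],0])[1::-1]))) for l in L])
e=[onplane(P,c(p),92) for p in[(262,97),(54,246)]];print("bar",np.round(e,1),np.mean(e,0),np.linalg.norm(e[0]-e[1]),np.degrees(np.arctan2(*(e[0]-e[1])[1::-1])))
for p in[(45,175),(228,172),(135,80),(135,268)]: print("disc",onplane(P,c(p),48).round(1))
for n,p,h in[("oiler",(171,274),105),("coil",(399,143),50),("bobbin",(152,198),60),("tape",(217,136),24),("w1",(342,275),5),("w2",(402,292),5)]: print(n,onplane(P,p,h).round())
E
```

```text
bolts [[ 657.8   22.4   26. ]
 [ 552.6 -108.7   26. ]
 [ 491.8   44.9   26. ]] mean [567.4 -13.8  26. ]
97.36676725955586 21.791216672575548
96.02199779511045 -98.89359278936706
95.69892408540606 142.14848148637813
flange [562.35192027 -17.93227059] 79.21704061908997
rim [566.   25.2  90. ]
rim [566.9 -54.8  90. ]
rim [606.5 -15.2  90. ]
rim [525.1 -14.3  90. ]
lug [np.float64(27.944522194773608), np.float64(-93.25180444387603), np.float64(130.11329649569632)]
bar [[ 552.1 -374.9   92. ]
 [ 473.4 -256.3   92. ]] [ 512.72441266 -315.57328691   92.        ] 142.37611851379836 -56.434085989790034
disc [ 513.5 -263.8   48. ]
disc [ 513.7 -369.6   48. ]
disc [ 566.2 -317.4   48. ]
disc [ 460.8 -313.8   48. ]
oiler [430. 246. 105.]
coil [ 719. -255.   50.]
bobbin [596. 301.  60.]
tape [744. 161.  24.]
w1 [ 422. -124.    5.]
w2 [ 381. -262.    5.]
```

```bash
cat >> h.py <<'E'
from scipy.spatial.transform import Rotation as Ro
def down(a): # a: jaw (tool y) direction, deg
    a=np.radians(a); x=np.array([0,0,-1.]); y=np.array([np.cos(a),np.sin(a),0]); z=np.cross(x,y)
    return Ro.from_matrix(np.c_[x,y,z]).as_euler('xyz')
ST=np.array([567.,-14.5]); CL=np.array([513.6,-316.]); 
E
python3 - <<'E'
from h import *
P=camera_params("wrist");R=np.array(P["R"]);C=-R.T@np.array(P["t"])
T=Ro.from_euler('xyz',current_tcp_rot()).as_matrix();p=np.array(current_tcp_pos())
print("cam in tool",T.T@(C-p),"axis",T.T@R.T@[0,0,1], "ydir deg",np.degrees(np.arctan2(T[1,1],T[0,1])))
f=lambda q:None if q is None else np.round(q,2)
for a in(33.6,-146.4):
    print("grasp",a,f(inverse_kinematics([*CL,72],down(a))))
    for d in(-42,78,-162,198): 
        for e in(0,-40,-93): print("  ",d,e,f(inverse_kinematics([*ST,129],down(a+d+e))))
F=[];
for i in range(15): F.append(np.r_[current_ft_force(),current_ft_torque()]); pause(.02)
print(np.std(F,0),np.mean(F,0),current_time())
E
```

```text
cam in tool [-145.8742682    -1.27218008  -79.56061582] axis [ 9.52611689e-01 -3.05945693e-04  3.04188881e-01] ydir deg 64.74717900572001
grasp 33.6 [ 0.67  0.91 -0.35  1.75  0.52  0.58  0.59]
   -42 0 [-0.07  0.77  0.02  1.85 -0.02  0.53 -0.18]
   -42 -40 [-0.16  0.78  0.18  1.85 -0.25  0.53 -0.66]
   -42 -93 [-0.3   0.82  0.44  1.86 -0.58  0.6  -1.27]
   78 0 [ 0.22  0.8  -0.48  1.83  0.58  0.65  1.34]
   78 -40 [ 0.13  0.78 -0.31  1.83  0.4   0.59  0.81]
   78 -93 [-0.    0.77 -0.09  1.84  0.13  0.54  0.15]
   -162 0 [-0.41  0.88  0.65  1.86 -0.82  0.69 -1.51]
   -162 -40 [ 0.4   0.89 -0.83  1.82  0.88  0.84  2.48]
   -162 -93 [ 0.29  0.83 -0.6   1.83  0.69  0.71  1.71]
   198 0 [-0.41  0.88  0.65  1.86 -0.82  0.69 -1.51]
   198 -40 [ 0.4   0.89 -0.83  1.82  0.88  0.84  2.48]
   198 -93 [ 0.29  0.83 -0.6   1.83  0.69  0.71  1.71]
grasp -146.4 [ 0.13  1.01  0.65  1.78 -0.92  0.7  -1.24]
   -42 0 [ 0.37  0.87 -0.76  1.82  0.82  0.8   2.17]
   -42 -40 [ 0.27  0.82 -0.57  1.83  0.66  0.69  1.62]
   -42 -93 [ 0.14  0.78 -0.34  1.83  0.43  0.6   0.9 ]
   78 0 [-0.21  0.79  0.26  1.85 -0.36  0.55 -0.91]
   78 -40 [-0.32  0.82  0.47  1.86 -0.62  0.61 -1.35]
   78 -93 [ 0.42  0.9  -0.85  1.82  0.9   0.86  2.58]
   -162 0 [ 0.08  0.77 -0.23  1.84  0.3   0.57  0.56]
   -162 -40 [-0.02  0.77 -0.06  1.84  0.09  0.54  0.06]
   -162 -93 [-0.14  0.78  0.15  1.85 -0.21  0.53 -0.58]
   198 0 [ 0.08  0.77 -0.23  1.84  0.3   0.57  0.56]
   198 -40 [-0.02  0.77 -0.06  1.84  0.09  0.54  0.06]
   198 -93 [-0.14  0.78  0.15  1.85 -0.21  0.53 -0.58]
[0.49489068 0.65570439 0.45003494 0.02837364 0.0294159  0.03038809] [ 0.14584678  0.13123624 -0.02502739  0.01023156  0.00569129 -0.00711871] 0.4<sys>:0: UserWarning: Gimbal lock detected. Setting third angle to zero since it is not possible to uniquely determine all angles.
```

```bash
python3 - <<'E' 2>/dev/null
from h import *
move_to([*ST,290],down(-8.3)); pause(.3)
P=camera_params("wrist"); im=capture("wrist"); print(P,current_tcp_pos(),current_time())
import pickle; pickle.dump(P,open('wst.pkl','wb')); cv2.imwrite('pics/wst.png',im[:,:,::-1])
move_to([*CL,270],down(33.6)); pause(.3)
P=camera_params("wrist"); im=capture("wrist"); print(current_tcp_pos(),current_time())
pickle.dump(P,open('wcl.pkl','wb')); cv2.imwrite('pics/wcl.png',im[:,:,::-1])
E
```

```text
{'camera_matrix': array([[376.58102109,   0.        , 279.69216813],
       [  0.        , 376.58102109, 208.89164187],
       [  0.        ,   0.        ,   1.        ]]), 'k1': -0.06550635522596926, 'R': array([[ 9.89511831e-01, -1.44451489e-01, -3.23285564e-04],
       [-1.37504606e-01, -9.42605753e-01,  3.04280917e-01],
       [-4.42585623e-02, -3.01045114e-01, -9.52582290e-01]]), 't': array([-562.02778613,    6.32361854,  459.75205775])} [567.01978293 -14.22323829 289.96085818] 3.0833
[ 513.9839244  -315.30459272  270.06213087] 4.6083
```

View pics/wst.png

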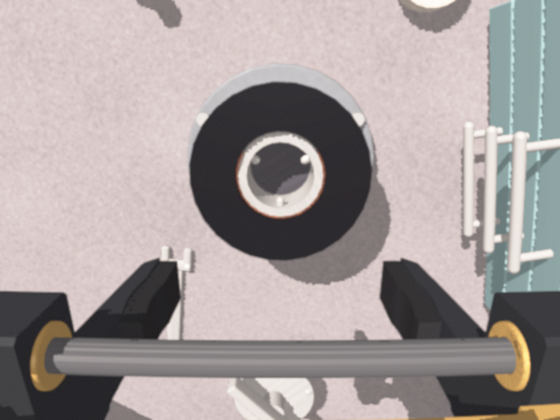

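View pics/wcl.png

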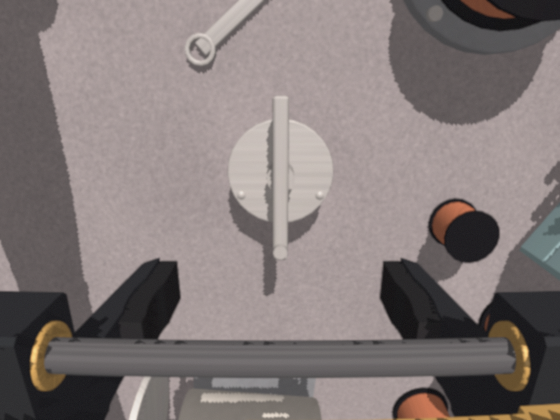

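Stand view: flange centred near (281,171), bolts at (202,119) and (359,119), lugs at (256,160), (305,160) and (280,202). Clamp view: bar upright from (280,97) to the button end at (280,257). I'll fit these precisely.

```bash
python3 - <<'E'
from h import *
import pickle
def circ(pts):
    A=np.c_[2*pts,np.ones(len(pts))];
    for _ in range(4):
        s=np.linalg.lstsq(A,(pts**2).sum(1),rcond=None)[0]; r=np.sqrt(s[2]+s[0]**2+s[1]**2)
        e=abs(np.hypot(*(pts-s[:2]).T)-r); k=e<max(1.,2*np.median(e)); pts=pts[k];A=A[k]
    return s[:2],r,len(pts)
P=pickle.load(open('wst.pkl','rb')); im=cv2.imread('pics/wst.png'); g=im.max(2)
m=(g<60).astype(np.uint8); n,l,st,_=cv2.connectedComponentsWithStats(m)
i=l[120,280]; cs,_=cv2.findContours((l==i).astype(np.uint8),cv2.RETR_EXTERNAL,cv2.CHAIN_APPROX_NONE)
k=max(cs,key=cv2.contourArea); print(cv2.boundingRect(k))
cst,r,nn=circ(np.array([onplane(P,p[0],95)[:2] for p in k])); print("flange",cst,r,nn)
# rim: bright in hole
m=(g>150).astype(np.uint8); m[:125]=0;m[225:]=0;m[:,:230]=0;m[:,335:]=0
cs,_=cv2.findContours(m,cv2.RETR_EXTERNAL,cv2.CHAIN_APPROX_NONE); k=max(cs,key=cv2.contourArea)
c2,r,nn=circ(np.array([onplane(P,p[0],90)[:2] for p in k])); print("rim outer",c2,r,nn,cv2.boundingRect(k))
for p,z in[((202,119),26),((359,119),26),((256,160),80),((305.5,160),80),((279.5,202),80)]:
    d=onplane(P,p,z)[:2]-c2; print(np.hypot(*d),np.degrees(np.arctan2(d[1],d[0])))
P=pickle.load(open('wcl.pkl','rb')); im=cv2.imread('pics/wcl.png')
e0=onplane(P,(280.5,96.5),92);e1=onplane(P,(280.5,257.5),92);d=e1-e0;print("bar",(e0+e1)/2,np.hypot(*d[:2]),np.degrees(np.arctan2(d[1],d[0])))
for a,b in[((228.5,171),(332.5,171)),]: print("disc",onplane(P,a,48),onplane(P,b,48))
cv2.imwrite('pics/wclz.png',cv2.resize(im[85:265,200:360],None,fx=3.3,fy=3.3,interpolation=cv2.INTER_CUBIC))
cv2.imwrite('pics/wstz.png',cv2.resize(im[:1],None,fx=1,fy=1) if 0 else cv2.resize(cv2.imread('pics/wst.png')[60:265,180:380],None,fx=2.9,fy=2.9,interpolation=cv2.INTER_CUBIC))
E
```

```text
(191, 84, 180, 175)
flange [566.51347609 -13.81969306] 82.64647147516645 500
rim outer [566.68775138 -14.79300872] 40.0474531434424 237 (237, 134, 87, 84)
96.89020801821935 141.6068525052777
96.92760394629667 21.779775290045055
27.277766690030354 140.86691013819703
27.592662914556204 22.144824932741965
27.85390920302654 -100.39792094453931
bar [ 513.43151674 -315.23715971   92.        ] 145.92832441719057 -56.318619266332426
disc [ 470.01580689 -343.27958852   48.        ] [ 556.22107509 -285.90617947   48.        ]
```

View pics/wclz.png

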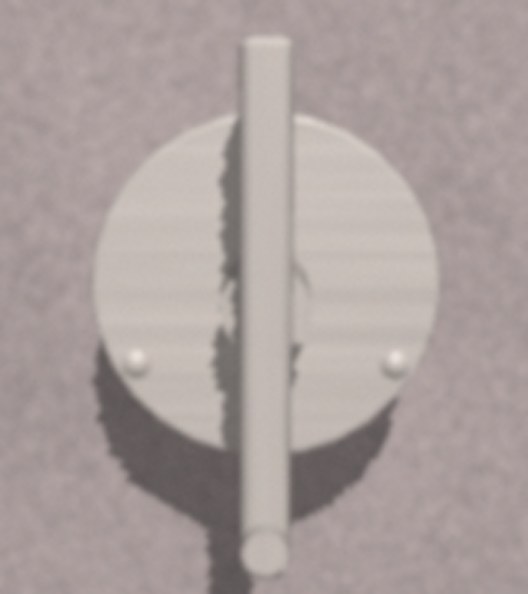

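View pics/wstz.png

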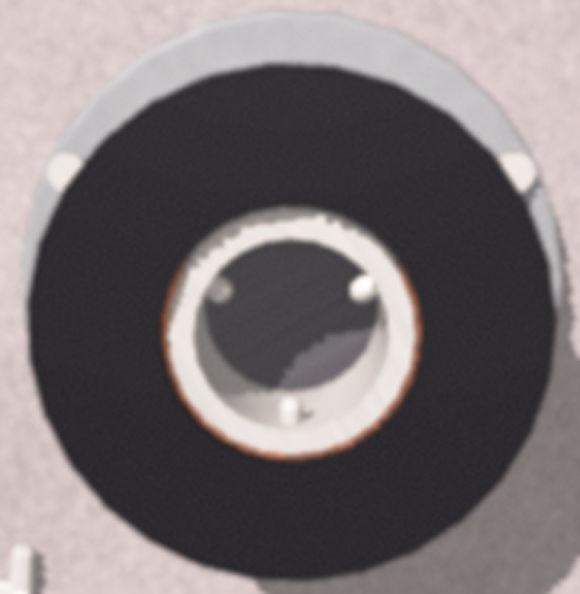

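```bash
python3 - <<'E' 2>/dev/null
from h import *
sens=lambda n=10:(lambda F:np.round(np.mean(F,0),2))([(np.r_[current_ft_force(),current_ft_torque()],pause(.01))[0] for _ in range(n)])
print(sens())
line_to([513.4,-315.4,120],rot=down(33.6),vel=250); line_to([513.4,-315.4,72.5],vel=100)
print(current_tcp_pos(),sens())
close(); pause(.2); print("gap",current_finger_gap(),sens(),current_tcp_pos())
line_to([513.4,-315.4,130],vel=100); pause(.2); print(current_tcp_pos(),sens(),"gap",current_finger_gap())
line_to([513.4,-315.4,240],vel=200)
print(current_time()); cv2.imwrite('pics/lift.png',capture("side")[:,:,::-1]); cv2.imwrite('pics/liftw.png',capture("wrist")[:,:,::-1])
E
```

```text
[-0.08 -0.17 -0.08 -0.04  0.02 -0.02]
[ 513.82841646 -315.65945394   73.02154891] [ 0.24 -0.09  0.08 -0.04  0.02 -0.  ]
gap 13.871306051922527 [-0.15  0.86  6.24  0.14 -0.09 -0.02] [ 514.6945509  -315.39857666   73.57662093]
[ 512.92492966 -315.09634507  129.18277507] [ 0.07 -0.06 -4.34 -0.03  0.01 -0.01] gap 13.446560134273316
9.25
```

View pics/lift.png

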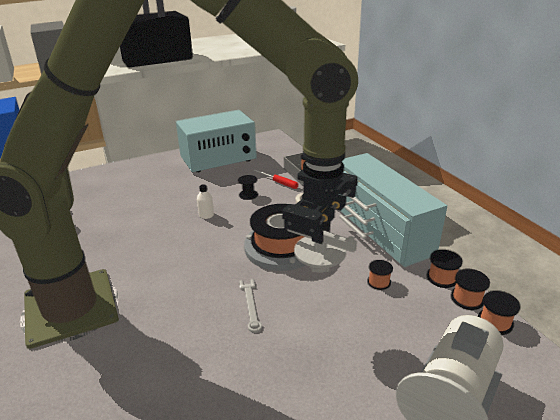

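View pics/liftw.png

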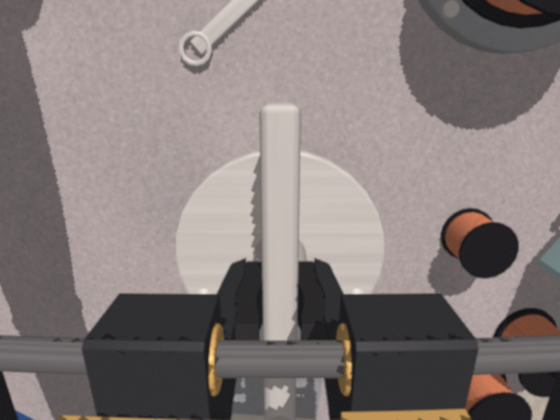

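```bash
python3 - <<'E' 2>/dev/null
from h import *
P=camera_params("wrist"); p=np.array(current_tcp_pos()); T=Ro.from_euler('xyz',current_tcp_rot()).as_matrix(); print(p,current_tcp_rot(), np.degrees(np.arctan2(T[1,1],T[0,1])),T[:,0])
z=p[2]-73.3
f=lambda X:T.T@(X-p)
for uv in[(262,105),(299,105),(280.5,104)]: print("far end",f(onplane(P,uv,92+z)))
a=f(onplane(P,(176.5,243),48+z));b=f(onplane(P,(384,243),48+z));print("disc sides",a,b)
print("disc top",f(onplane(P,(280,150),48+z)))
E
```

```text
[ 512.21284783 -314.76728172  238.17506965] [-2.63706076  1.56693756  2.6619432 ] 33.61074307785774 [-0.00342332  0.00178069 -0.99999255]
far end [-18.43695158  -7.19610704 -73.93895204]
far end [-18.45961822   4.94115037 -73.93105566]
far end [-18.44722536  -1.12693824 -74.24896165]
disc sides [ 25.41999285 -52.48935466  -6.48157298] [25.22868334 50.07741712 -6.48486729]
disc top [ 25.47924324  -1.27629462 -52.30167095]
```

```bash
cat >> h.py <<'E'
def sens(n=6): return np.mean([(np.r_[current_ft_force(),current_ft_torque()],pause(.01))[0] for _ in range(n)],0).round(2)
E
python3 - <<'E' 2>/dev/null
from h import *
a=-98.3+90; tgt=np.array([567.4,-14.3])
move_to([*tgt,240],down(a)); line_to([*tgt,185],vel=150); pause(.3)
p=np.array(current_tcp_pos()); T=Ro.from_euler('xyz',current_tcp_rot()).as_matrix();print(p,T.round(4),sens())
cmd=tgt+(tgt-p[:2]); line_to([*cmd,175],vel=50); pause(.2); p=np.array(current_tcp_pos()); print(cmd,p,sens(),current_time())
cv2.imwrite('pics/ho.png',capture("side")[:,:,::-1]); cv2.imwrite('pics/how.png',capture("wrist")[:,:,::-1])
b=cv2.imread('pics/ho.png'); cv2.imwrite('pics/hoz.png',cv2.resize(b[160:300,220:380],None,fx=4,fy=4,interpolation=cv2.INTER_CUBIC))
E
```

```text
[567.92493147 -14.33492318 185.83888192] [[ 1.600e-03  9.895e-01 -1.444e-01]
 [ 1.000e-04 -1.444e-01 -9.895e-01]
 [-1.000e+00  1.600e-03 -3.000e-04]] [-0.16 -0.17 -4.73 -0.07  0.08  0.01]
[566.87506853 -14.26507682] [567.0110103  -14.28144181 175.08202078] [ 0.06  0.15 -4.29 -0.07  0.08 -0.  ] 11.9833
```

View pics/hoz.png

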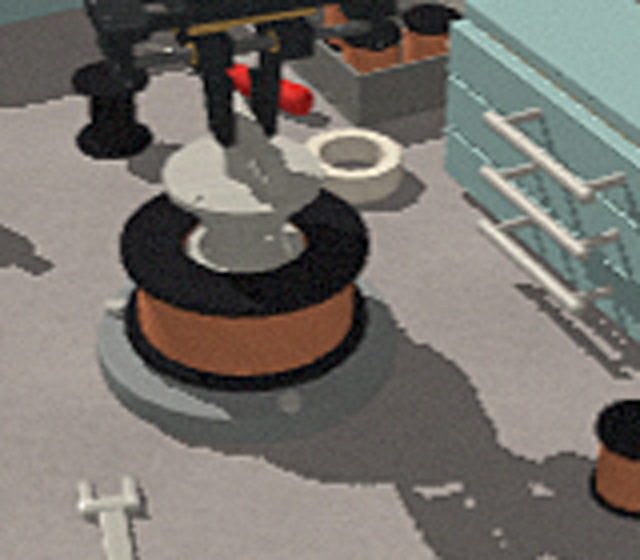

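View pics/how.png

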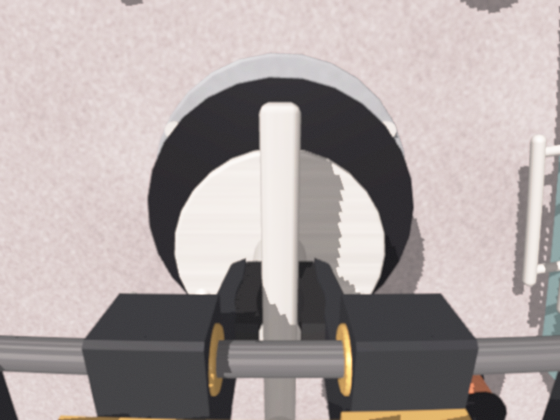

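```bash
python3 - <<'E' 2>/dev/null
from h import *
P=camera_params("wrist"); p=np.array(current_tcp_pos()); T=Ro.from_euler('xyz',current_tcp_rot()).as_matrix()
f=lambda uv,z:(T.T@(onplane(P,uv,z)-p)).round(2)
im=capture("wrist"); 
col=im[40:170,330].astype(int).sum(1)//3; print(list(zip(range(40,170),col))[::1][20:60])
for c in(255,310,330):
    col=im[:,c].astype(float).mean(1); d=np.diff(col[40:200]); print(c,"flange edge",40+np.argmin(d),"disc",40+np.argmax(d))
row=im[200].astype(float).mean(1); print([ (i,int(row[i])) for i in range(140,190)],[ (i,int(row[i])) for i in range(370,425)])
print("bolts",f((169,131),26),f((391,131),26))
E
```

```text
[(60, np.int64(214)), (61, np.int64(210)), (62, np.int64(200)), (63, np.int64(201)), (64, np.int64(207)), (65, np.int64(210)), (66, np.int64(209)), (67, np.int64(208)), (68, np.int64(207)), (69, np.int64(207)), (70, np.int64(207)), (71, np.int64(206)), (72, np.int64(205)), (73, np.int64(204)), (74, np.int64(204)), (75, np.int64(205)), (76, np.int64(204)), (77, np.int64(205)), (78, np.int64(204)), (79, np.int64(205)), (80, np.int64(206)), (81, np.int64(206)), (82, np.int64(207)), (83, np.int64(206)), (84, np.int64(202)), (85, np.int64(180)), (86, np.int64(136)), (87, np.int64(83)), (88, np.int64(55)), (89, np.int64(53)), (90, np.int64(53)), (91, np.int64(52)), (92, np.int64(52)), (93, np.int64(51)), (94, np.int64(51)), (95, np.int64(50)), (96, np.int64(52)), (97, np.int64(52)), (98, np.int64(51)), (99, np.int64(51))]
255 flange edge 79 disc 150
310 flange edge 80 disc 151
330 flange edge 86 disc 159
[(140, 208), (141, 208), (142, 207), (143, 208), (144, 210), (145, 211), (146, 197), (147, 151), (148, 88), (149, 49), (150, 44), (151, 47), (152, 45), (153, 46), (154, 45), (155, 46), (15
[... 345 characters left out ...]
56), (188, 218), (189, 241)] [(370, 215), (371, 159), (372, 96), (373, 55), (374, 45), (375, 46), (376, 47), (377, 46), (378, 45), (379, 48), (380, 46), (381, 46), (382, 46), (383, 46), (384, 45), (385, 46), (386, 45), (387, 45), (388, 47), (389, 45), (390, 46), (391, 45), (392, 46), (393, 46), (394, 46), (395, 45), (396, 46), (397, 46), (398, 46), (399, 47), (400, 45), (401, 45), (402, 46), (403, 46), (404, 45), (405, 45), (406, 46), (407, 46), (408, 47), (409, 46), (410, 46), (411, 50), (412, 86), (413, 147), (414, 195), (415, 210), (416, 211), (417, 211), (418, 211), (419, 210), (420, 209), (421, 209), (422, 212), (423, 215), (424, 215)]
bolts [149.1  -87.09 -47.39] [149.15  85.56 -47.26]
```

```bash
python3 - <<'E' 2>/dev/null
from h import *
line_to([567.3,-14.7,168],rot=down(-8.3),vel=50);pause(.2); b=sens(); p0=np.array(current_tcp_pos()); print(p0,b)
z=168
while z>129.5:
    z-=3; line_to([567.3,-14.7,z],vel=40); s=sens(); p=np.array(current_tcp_pos()); print(z,p.round(2),(s-b).round(2))
    if s[2]-b[2]>10: break
print(current_time())
E
```

```text
[567.38900175 -14.70129275 168.08947417] [-0.01 -0.17 -4.52 -0.06  0.09  0.  ]
165 [567.21 -14.71 164.88] [ 0.2   0.17 -0.06 -0.01 -0.02  0.01]
162 [567.2  -14.7  161.88] [ 0.06  0.37  0.49  0.   -0.03  0.  ]
159 [567.22 -14.69 158.91] [ 0.12  0.17  0.02  0.01 -0.03  0.01]
156 [567.21 -14.7  155.87] [-0.16 -0.11  0.11  0.02 -0.04  0.01]
153 [567.24 -14.66 152.87] [ 0.16  0.4   0.01  0.01 -0.02  0.02]
150 [567.21 -14.69 149.89] [-0.33  0.26  0.06  0.   -0.02 -0.01]
147 [567.24 -14.69 146.88] [ 0.25  0.14  0.29  0.   -0.02  0.01]
144 [567.26 -14.59 143.88] [ 0.23  0.71  0.25  0.05 -0.04  0.01]
141 [567.26 -14.57 140.89] [ 0.08  0.44  0.19  0.13 -0.07  0.02]
138 [567.23 -14.61 137.88] [ 0.03  0.68  0.18  0.13 -0.07  0.02]
135 [567.22 -14.62 134.88] [ 0.11  0.65  0.09  0.13 -0.09 -0.01]
132 [567.22 -14.64 131.89] [ 0.56  0.58  0.17  0.16 -0.09 -0.02]
129 [567.82 -14.72 129.8 ] [-1.32  0.96  7.97  0.11  0.16 -0.04]
16.575
```

```bash
python3 - <<'E' 2>/dev/null
from h import *
line_to([567.3,-14.7,129.6],vel=40); pause(.25); b=sens(10); print(b,current_tcp_pos(),current_time())
a=-8.3
for i in range(24):
    a-=4; line_to([567.3,-14.7,129.6],rot=down(a)); s=sens(5)
    if i%3==0 or s[5]-b[5]>.12: print(round(-8.3-a),np.array(current_tcp_pos()).round(1),s,round(current_time(),2))
    if s[5]-b[5]>.25: break
T=Ro.from_euler('xyz',current_tcp_rot()).as_matrix(); print(a,np.degrees(np.arctan2(T[1,1],T[0,1])),current_finger_gap(),current_time())
cv2.imwrite('pics/turnw.png',capture("wrist")[:,:,::-1])
E
```

```text
[ 0.2   0.97  4.06  0.03 -0.04 -0.02] [567.75709838 -14.69850216 129.78807203] 17.1583
4 [567.5 -14.8 129.7] [ 0.15  0.17  4.25 -0.09 -0.02 -0.11] 17.45
16 [567.3 -14.7 129.7] [ 0.99  0.99  5.21 -0.08 -0.07 -0.13] 18.32
28 [567.1 -14.9 129.7] [ 0.26  0.09  5.77 -0.14  0.04 -0.12] 19.2
40 [566.8 -14.7 129.6] [ 0.25  0.35  6.39 -0.01  0.16 -0.15] 20.07
52 [567.  -14.6 129.6] [ 0.24  0.75  5.99  0.03  0.11 -0.11] 20.95
64 [567.2 -13.7 129. ] [ 4.2   3.46 -4.81  0.67 -0.62 -0.06] 21.82
68 [567.2 -13.7 129. ] [ 4.15  3.17 -5.72  0.61 -0.66  0.64] 22.12
-76.3 -75.93832611428311 14.319477422265912 22.1167
```

View pics/turnw.png

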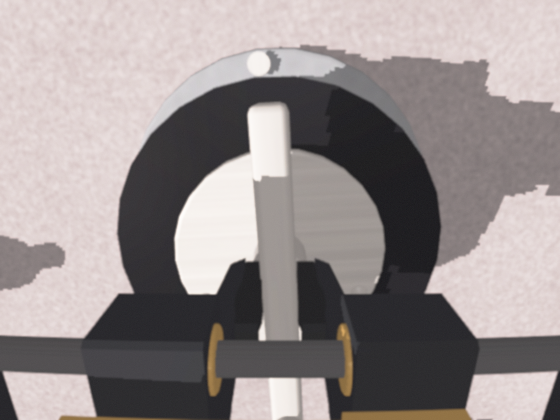

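The bar reads rows 104 to 410, tilted left at the top by about 4° relative to the fingers, so it lags. The ramps have engaged. I'll let go, look, then finish by pushing one end under force control.

```bash
python3 - <<'E' 2>/dev/null
from h import *
import pickle
release(); pause(.1); print(sens(),current_tcp_pos())
line_to([567.3,-14.7,215],vel=200); pause(.25); print(sens(10))
pickle.dump(camera_params("wrist"),open('w2.pkl','wb'));print(current_tcp_pos())
cv2.imwrite('pics/rel.png',capture("wrist")[:,:,::-1]); print(current_time())
cv2.imwrite('pics/relt.png',capture("top")[:,:,::-1])
E
```

```text
[-0.04 -0.38 -0.13 -0.03  0.16 -0.  ] [567.28693327 -14.66672746 129.59248046]
[ 0.25 -0.22 -0.22 -0.02  0.13 -0.01]
[566.82803508 -14.69390167 214.12123581]
24.4333
```

View pics/rel.png

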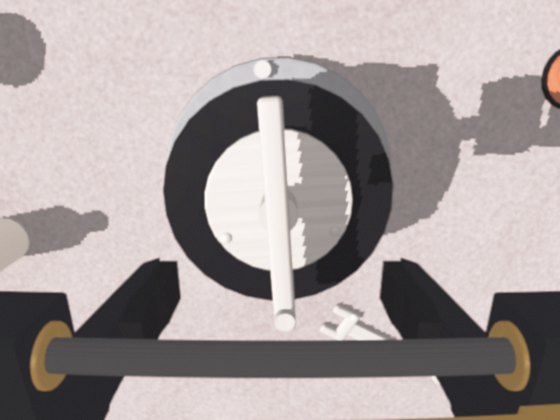

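```bash
python3 - <<'E' 2>/dev/null
from h import *
import pickle
P=pickle.load(open('w2.pkl','rb'));e0=onplane(P,(270,97),149);e1=onplane(P,(286,330),149);d=e1-e0
im=cv2.imread('pics/rel.png');h=im.max(2)
print(e0,e1,(e0+e1)/2,np.hypot(*d[:2]),np.degrees(np.arctan2(d[1],d[0])))
E
```

```text
[637.31980826   7.2626665  149.        ] [496.13918831 -36.69808067 149.        ] [566.72949828 -14.71770708 149.        ] 147.86654368483414 -162.7044835529571
```

```bash
cat > push.py <<'E'
from h import *
C=np.array([567.1,-14.7]); r=63.
def pose(off,phi): # phi yaw of bar +x, off: offset of TCP behind bar axis (pushing side)
    th=np.radians(phi+180); u=np.array([np.cos(th),np.sin(th)]); t=np.array([np.sin(th),-np.cos(th)])
    return C+r*u-off*t,t,u
def readpush(t,u,b,phi,n=8):
    s=sens(n)-b; p=np.array(current_tcp_pos())[:2]
    F=-s[:2]@t; return F, s[:2]@u, s[5], (p-C)@t,(p-C)@u,s[2], F*((p-C)@u)/1000+s[5]
E
python3 - <<'E' 2>/dev/null
from push import *
phi=-162.7; a=phi+90
close(); p,t,u=pose(36,phi)
line_to([*p,200],rot=down(a),vel=200); line_to([*p,126.5],vel=120); pause(.3); b=sens(15); print(b,current_tcp_pos(),current_finger_gap(),current_time())
off=36
while off>16:
    off-=1; p,_,_=pose(off,phi); line_to([*p,126.5],vel=30); R=readpush(t,u,b,phi,5); print(off,np.round(R,2))
    if R[0]>2.5: break
print(current_time())
E
```

```text
[ 0.02  0.05 -0.06 -0.01  0.15  0.  ] [616.66932373  38.45358679 126.74901219] 0.43477501797187995 27.4917
35 [-9.000e-02 -8.000e-02 -0.000e+00 -3.492e+01  6.296e+01 -9.000e-02
 -1.000e-02]
34 [ 3.600e-01  1.000e-01 -1.000e-02 -3.393e+01  6.300e+01  8.300e-01
  1.000e-02]
33 [-2.200e-01  3.100e-01  1.000e-02 -3.291e+01  6.300e+01  9.000e-02
 -0.000e+00]
32 [ 2.100e-01 -2.100e-01  1.000e-02 -3.193e+01  6.300e+01 -1.000e-01
  2.000e-02]
31 [ 8.000e-02 -1.800e-01 -1.000e-02 -3.092e+01  6.299e+01  3.100e-01
 -1.000e-02]
30 [-5.000e-02 -3.200e-01 -1.000e-02 -2.994e+01  6.299e+01  1.000e-01
 -1.000e-02]
29 [ 1.600e-01  4.000e-01  2.000e-02 -2.895e+01  6.300e+01  5.600e-01
  3.000e-02]
28 [-1.000e-01  3.500e-01  1.000e-02 -2.793e+01  6.300e+01  1.000e-01
  0.000e+00]
27 [ 1.200e-01 -8.000e-02  1.000e-02 -2.695e+01  6.301e+01  3.200e-01
  2.000e-02]
26 [ 5.000e-02 -1.000e-01 -0.000e+00 -2.597e+01  6.299e+01  3.000e-01
  0.000e+00]
25 [-2.700e-01 -7.000e-02 -0.000e+00 -2.493e+01  6.299e+01 -3.200e-01
 -2.000e-02]
24 [-1.000e-02  3.000e-02  0.000e+00 -2.393e+01  6.300e+01  2.500e-01
 -0.000e+00]
23 [ 1.010e+00  1.600e-01 -1.000e-02 -2.340e+01  6.302e+01  4.200e-01
  5.000e-02]
22 [ 4.080e+00 -5.000e-02  1.000e-02 -2.316e+01  6.306e+01  1.180e+00
  2.700e-01]
31.575
```

```bash
python3 - <<'E' 2>/dev/null
from push import *
phi=-162.7; b=np.array([0.02,.05,-.06,-.01,.15,0]); _,t,u=pose(0,phi)
off=22.
for i in range(16):
    off-=.5; p,_,_=pose(off,phi); line_to([*p,126.5],vel=30); R=readpush(t,u,b,phi,8); print(off,np.round(R,2))
    if R[-1]>.66: break
print(current_time())
E
```

```text
21.5 [ 5.500e+00  2.700e-01  2.000e-02 -2.304e+01  6.308e+01  1.250e+00
  3.700e-01]
21.0 [  6.    -0.4   -0.   -22.92  63.12   1.64   0.38]
20.5 [  6.4   -0.18  -0.   -22.82  63.16   1.72   0.4 ]
20.0 [ 6.950e+00  3.400e-01 -1.000e-02 -2.270e+01  6.319e+01  2.020e+00
  4.300e-01]
19.5 [ 7.450e+00  3.700e-01 -1.000e-02 -2.256e+01  6.328e+01  1.890e+00
  4.600e-01]
19.0 [ 8.060e+00  2.200e-01 -1.000e-02 -2.235e+01  6.332e+01  2.030e+00
  5.000e-01]
18.5 [  8.6    0.25  -0.   -22.22  63.4    2.82   0.54]
18.0 [ 8.750e+00  6.900e-01 -1.000e-02 -2.197e+01  6.346e+01  2.300e+00
  5.500e-01]
17.5 [ 9.690e+00  4.000e-01 -1.000e-02 -2.181e+01  6.349e+01  2.610e+00
  6.100e-01]
17.0 [ 1.014e+01  7.700e-01 -4.000e-02 -2.153e+01  6.355e+01  2.520e+00
  6.000e-01]
16.5 [ 1.069e+01  5.900e-01 -4.000e-02 -2.134e+01  6.361e+01  2.230e+00
  6.400e-01]
16.0 [ 1.075e+01  9.200e-01 -3.000e-02 -2.111e+01  6.367e+01  2.170e+00
  6.500e-01]
15.5 [ 1.095e+01  7.700e-01 -5.000e-02 -2.089e+01  6.373e+01  2.650e+00
  6.500e-01]
15.0 [ 11.96   1.02  -0.07 -20.67  63.79   2.55   0.69]
36.0083
```

Torque is now 0.69 N m (about 12 N at 64 mm). It rose roughly 0.1 N m per degree while the bar turned about 2°, as expected for a cam tightening. I'll back off and check.

```bash
python3 - <<'E' 2>/dev/null
from push import *
import pickle
phi=-162.7
p,_,_=pose(40,phi); line_to([*p,126.5],vel=60); line_to([*p,200],vel=150)
line_to([567.3,-14.7,215],rot=down(-76.3),vel=200); pause(.3); print(sens(10))
P=camera_params("wrist");pickle.dump(P,open('w3.pkl','wb'))
cv2.imwrite('pics/fin.png',capture("wrist")[:,:,::-1]); cv2.imwrite('pics/fins.png',capture("side")[:,:,::-1]); print(current_time(),current_tcp_pos())
E
```

```text
[-0.2   0.04 -0.09 -0.01  0.15 -0.  ]
38.2333 [567.3961432  -14.41843542 214.8794442 ]
```

View pics/fin.png

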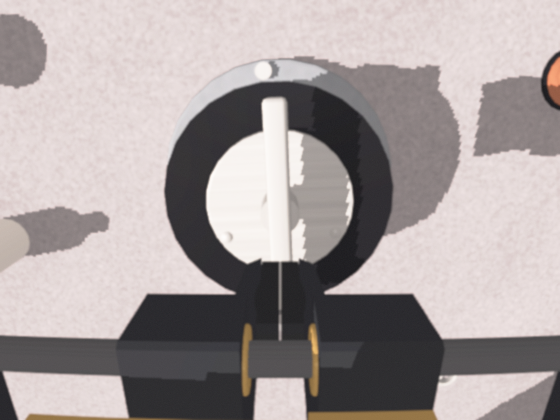

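View pics/fins.png

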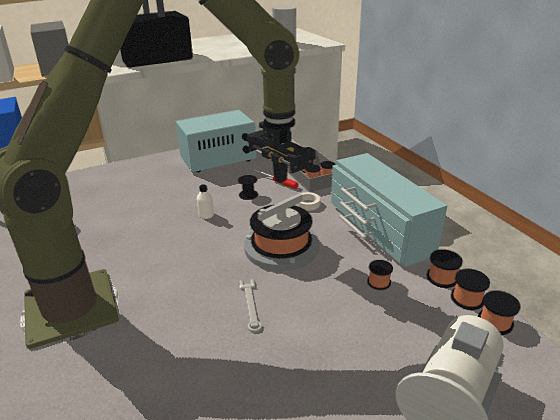

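The bar's far end went from column 270 to 275, about 2° further clockwise. The clamp sits flat and centred, the arm is clear, and the bystanders are in place in the side view.

```bash
python3 -c "
from station import *
close_job(); print(current_time())"
```

```text
the job is handed in; nothing more can be done
the job is handed in; nothing more can be done
```

The clamp is locked down on the spool and let go, and I handed the job in at about 38 s. No verdict is reported, and I couldn't read the clamp-on-spool force directly.

- **Placing:** I gripped the bar at its centre, lifted the clamp (about 0.44 kg) and lowered it into the collar. It went down freely and seated with the tool at about 130 mm, as expected.
- **Turning:** I turned it clockwise in the grip until it resisted, at 64° by camera with 0.64 N m on the wrist. Then I let go and finished by pushing one bar end with the closed fingers.
- **Tightening:** It began to give at about 0.37 N m and turned about 2° further. I stopped at 0.69 N m (12 N at 64 mm).
- **Last checks:** The wrist reads no outside force. The pictures show the bar about 2° further round, the clamp flat and centred, and the bystanders apparently unmoved; I judged all of this by eye.
- **Disagreements:**
  - During free turning in the grip, the wrist moment read about −0.12 N m, the opposite sign to drag. I didn't explain that, so I relied on the end-push force instead.
  - The wrist camera read about 1 mm off sideways compared with the grip, and I corrected for that before inserting.

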